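# Walk the translation stage round to the datum fence

### The arm

A 6-joint arm with a two-finger parallel gripper is mounted at the origin on the work surface. World frame = base frame: x ahead of the robot, y to its left, z up, the work surface at z = 0. Lengths are in mm, angles in degrees, forces in N, time in s.
With the tool pointing down it reaches from about 300 to 850 mm from the base axis. Payload 4.2 kg.
Tool frame: the origin (TCP) lies on the centre line of the jaws, within the pads' length; the fingertips stand 14 mm ahead of it and the grasp point (between the pads) lies 5 mm behind it; x points along the fingers, y is the direction in which the jaws open and shut, and the axes are right-handed (so a half turn about x gives the same grasp; the last joint's range is limited). The gripper opens to 91 mm and grips with 3 to 60 N. Pads are 32 mm wide; open, the fingers measure 118 mm over their backs; the gripper's body (76 mm by 178 mm) begins 60 mm behind the grasp point.
Start: joints at [-74.599, 18.312, 89.639, -0, 72.044, -1.146], TCP at [163.764, -551.202, 227.976] pointing down, gripper open.
Joint ranges: [-177.97, 177.97], [-48.28, 115.42], [12.27, 149.76], [-77.06, 257.06], [2.81, 150.46], [-146.56, 146.56]. Speed limits (degrees/s): [147.25, 147.25, 180, 180, 180, 180].

### API

Orientations are given as [roll, pitch, yaw] about the fixed x, y, z axes, in that order (R = Rz(yaw) Ry(pitch) Rx(roll)).
In Python, from workcell import readout, optics, env gives the robot as it stands.
- The arm moves only by the shell command python3 -m creep 'ROWS' [OPENING] [FORCE]. ROWS is JSON, a list of rows, each an object with "translation": the shift along the world's x, y, z in cm, a list of three; "delta_rot": the turn, a rotation vector about the world's x, y, z in rad, a list of three. In form: [{"translation": [dx, dy, dz], "delta_rot": [rx, ry, rz]}, ...]. A call has 1 to 5 rows; each row shifts and turns the commanded pose from where the row before left it; what a row does not reach is not made up. A row lasts 1/12 s, in which the tool goes at most 41.7 mm and 7.16 degrees, less where a joint would pass 70% of its speed; a pose out of reach is approached as far as the arm can. A call with a gripper value outside its range is refused whole. OPENING is the gripper's target within -1 to 1 (fully open at 1, half-way at 0, shut at -1), set as the call begins (- or left out, the last holds). The fingers move at their own pace and stop on an object; FORCE is the grip in N (left out, the last holds). Time passes only in rows, so rows that do not move let the fingers close. It gives the time, the measured TCP pose, the force and the opening at its end, in the units of the state.
- readout.state(): the state, without advancing time (a new reading comes with each control period).
- optics.grab_frame(name): name is "scene" or "top" or "wrist"; returns (picture, depth): 420x560x3 uint8, red, green, blue; 420x560 float32, mm along the optical axis (not along the pixel's ray), 0 where there is no reading.
- optics.camera_params(name): a dict with "mtx" (3x3 intrinsics, pixels), "k1" (the pictures are not rectified: a ray, as slopes to the right and down, at radius r is drawn at 1 + k1 r^2 times it, then the intrinsics apply), "R" (3x3) and "t" (3): a world point X has camera coordinates R X + t. Camera axes: x right, y down, z forward; pixel columns grow to the right and rows downward; lengths in mm; the calibration is good to about 2 mm. A picture is of the moment at which its call begins: read the wrist's pose just before it. camera_params takes no time and is no camera call; for the wrist camera it gives the pose at the moment of the call.
- env.job_done(): hands the job in, once; it reports no verdict.
The state is a dict: "time_s": time; "qpos": joint angles; "qvel": joint speeds; "effort": joint torques, N m; "ee_pos": TCP position; "ee_rot": TCP orientation; "force": force on the tool from outside, world axes, zero at the start; "torque": the same for the moment, N m; "gripper_width": finger opening in mm.
Only numpy, scipy, OpenCV 4.12 (cv2) and the standard library are available. Lean on these libraries where they do the work, as an engineer would, in place of code of your own. Each camera call takes 0.05 s, during which the arm holds its last target.

### The job

Walk the heavy grey aluminium stage round with steady fingertip pushes on its corners until its plain front side, the one opposite the micrometer, sits flush along the steel fence with the stage's scribed centre line within the notch in the middle of the fence's top edge. Turn it to face the fence before it comes against it, so that no corner is driven into the fence; push it along the worktop without lifting or tipping it, and do not touch its micrometer. Leave the other optics where they stand.

Things in the scene. Friction and masses are not known exactly. Their poses are not given: they have to be found in the camera images.
- stage: Grey aluminium stage, 0.7-1 kg, on 4 pads (34 mm in x, 48 in y from centre). Origin: centre of underside. Base 90 mm (own x) by 120 mm (own y), upright sides from 2 to 25 mm high; fixed carriage on it 88 x 100 mm, top at 46 mm, centre line scribed along own x. Own +x side: plain front, to lie on the fence. Starts on the robot's side, 0.65-1.3 rad counter-clockwise (from above) of facing it.
- micrometer: Steel micrometer with dark bracket, fixed to the middle of the stage's back (-x side); not to be touched. Origin: on the back face at worktop level, axes as the stage's. Bracket 26 mm wide, 12 mm deep, 40 mm high; round head up to 18 mm in diameter, axis 30 mm above the worktop, reaching 66 mm out from the back face.
- front_left (a point): Front corner of the stage's base at its own +x, +y (45, 60 mm from the centre), 13.5 mm above the underside; axes as the stage's.
- front_right (a point): Front corner of the stage's base at its own +x, -y (45, -60 mm from the centre), 13.5 mm above the underside; axes as the stage's.
- fence: Ground steel bar screwed to the worktop: 320 mm long (own y), 20 mm thick (own x), 22 mm high. Origin: centre of underside; its face towards the robot is at own x = -10 mm. A notch 20 mm wide, 10 mm deep is cut in the middle of its top edge (y from -10 to 10 mm). The seated stage has its centre at own x = -55 mm, axes parallel to the fence's.
- mirror: Bystander: gold mirror in a black square mount on a short steel post, 88 mm high, foot 44 mm in diameter, behind the fence. Origin: centre of its underside.
- collar_a: Bystander: brass post collar lying flat, 28 mm in diameter, 12 mm high, with a thumbscrew reaching 25 mm from its centre, left of the stage near the fence. Origin: centre of its underside.
- collar_b: Bystander: the same brass post collar, right of the stage near the fence. Origin: centre of its underside.
- lens_holder: Bystander: white nylon lens ring standing on a foot, 48 mm wide, 62 mm high, left of the stage. Origin: centre of its underside.
- post_holder: Bystander: black post holder, foot 40 mm in diameter, 50 mm high, right of the stage. Origin: centre of its underside.
- driver: Bystander: hex driver lying flat, 150 mm long along its own x, 20 mm high, left of the fence's end. Origin: on the worktop below about its middle.
- beam_block: Bystander: black upright plate on a foot, 50 mm wide, 76 mm high, right of the fence's end. Origin: centre of its underside.
There are look-alikes about, which are no part of the job. Of the things shaped like the stage, the grey one is meant.

How it is judged (in metres and radians):
At the end, for the whole second after the job is handed in: Both front corners of the stage are within 3 mm of the fence's face, the stage's centre line is within the notch (10 mm either side of its middle), and the stage stands flat and at rest on the worktop, on the robot's side of the fence (x of each of front_left, front_right in the frame of fence above -0.013 m and y of stage in the frame of fence between -0.01 and 0.01 m and x of stage in the frame of fence below -0.05 m and height (world z) of stage below 0.003 m and angle between stage's own z axis and vertical below 0.03 rad and linear speed of stage below 0.01 m/s); the robot touches nothing.
It fails at once if the stage is lifted (underside more than 5 mm up) or tipped more than 0.1 rad (height (world z) of stage above 0.005 m or angle between stage's own z axis and vertical above 0.1 rad).
It fails at once if the robot touches the micrometer or its bracket (over 1 N) (contact force between any of the fingers, the arm and micrometer above 1 N).
It fails at once if a corner of the stage is driven into the fence (over 2 N) while the stage is still more than 0.35 rad off facing it (contact force between stage and fence above 2 N and angle between the x axis of stage and the x axis of fence, either way round above 0.35 rad).
It fails at once if the stage is knocked along (faster than 0.5 m/s) (linear speed of stage above 0.5 m/s).
It fails at once if one of the other optics is shifted by more than 10 mm (distance of any of mirror, collar_a, collar_b, lens_holder, post_holder, driver, beam_block from where it was at the start of the episode above 0.01 m).
It also fails if it takes over 72 s, if anything falls off the work surface, if the arm or the gripper's body presses on something with over 40 N, if the wrist force passes 120 N, or if a joint passes its speed limit or range.

## Working session

There is one attempt and no reset: what is moved stays moved. The work goes in short steps, Python scripts to look and compute and a shell command to move; the robot and the scene stay as the last step left them, time stands still between calls to the robot, and variables do not carry over. Pictures are saved under pics/ and viewed, and the job is handed in when it is done.

```bash
ls; mkdir -p pics; python3 - <<'E'
from workcell import readout, optics, env
import cv2,json
print(readout.state())
for n in ("scene","top"):
    p,d=optics.grab_frame(n); cv2.imwrite(f"pics/{n}0.png",p[:,:,::-1])
    c=optics.camera_params(n); print(n,c)
E
```

```text
pics
{'time_s': 0.0, 'qpos': array([-7.45987555e+01,  1.83501413e+01,  8.97048589e+01, -7.17040572e-04,
        7.20410091e+01, -1.14859689e+00]), 'qvel': array([-0.00487277,  0.00741498,  0.0068438 , -0.07251018,  0.01822845,
        0.06833236]), 'effort': array([-2.79866465e-03, -4.12465131e+01, -2.31976640e+01,  7.24805100e-02,
        4.57319536e-02, -1.46857628e-04]), 'ee_pos': array([ 163.63872274, -550.74872496,  227.14575102]), 'ee_rot': array([-90.74176332,  89.90398832, 105.80829972]), 'force': array([ 0.2739485 , -0.09784679, -0.21033477]), 'torque': array([-0.00409823,  0.03292223,  0.01265007]), 'gripper_width': 91.19657042318036}
scene {'mtx': array([[393.04038874,   0.        , 280.58226721],
       [  0.        , 393.04038874, 210.55233492],
       [  0.        ,   0.        ,   1.        ]]), 'k1': 0.0017040685438527113, 'R': array([[ 0.07961629,  0.99676552,  0.01094281],
       [ 0.81943773, -0.05919352, -0.57010344],
       [-0.56761171,  0.05435647, -0.82150004]]), 't': array([ -60.29806607, -445.49051241, 1171.9425002 ])}
top {'mtx': array([[487.23621586,   0.        , 279.86730519],
       [  0.        , 487.23621586, 204.54930984],
       [  0.        ,   0.        ,   1.        ]]), 'k1': -0.04233365831145618, 'R': array([[-1.87795409e-02, -9.99823579e-01, -3.74606264e-04],
       [-9.82276049e-01,  1.85198332e-02, -1.86522866e-01],
       [ 1.86496897e-01, -3.13484704e-03, -9.82450548e-01]]), 't': array([   5.17173372,  539.41778877, 1091.91023429])}
```

View pics/scene0.png

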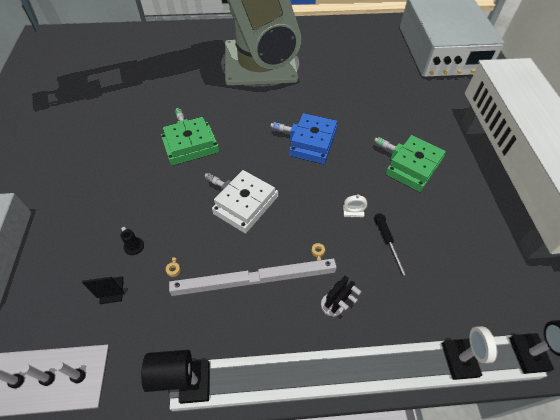

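View pics/top0.png

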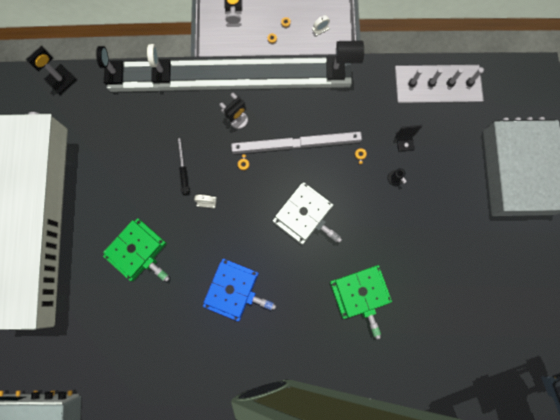

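The grey stage is at about (303,212) in the top view, just in front of the fence (232–362, 143), with its micrometer at (333,236). The green and blue stages are look-alikes. I'll enlarge the crop next.

```bash
cat > h.py <<'E'
import numpy as np, cv2
from workcell import readout, optics, env
def px2w(cam,u,v,z):
    c=optics.camera_params(cam) if isinstance(cam,str) else cam
    K,R,t,k=c['mtx'],c['R'],c['t'],c['k1']
    xd=np.array([(u-K[0,2])/K[0,0],(v-K[1,2])/K[1,1]]); x=xd.copy()
    for _ in range(20): x=xd/(1+k*(x@x))
    d=R.T@np.array([x[0],x[1],1]); o=-R.T@t
    return o+d*(z-o[2])/d[2]
def w2px(cam,X):
    c=optics.camera_params(cam) if isinstance(cam,str) else cam
    K,R,t,k=c['mtx'],c['R'],c['t'],c['k1']
    q=R@np.asarray(X,float)+t; s=q[:2]/q[2]; s=s*(1+k*(s@s))
    return np.array([s[0]*K[0,0]+K[0,2],s[1]*K[1,1]+K[1,2]])
def stage_pts(x,y,th):
    c,s=np.cos(th),np.sin(th); f=lambda a,b,z:(x+c*a-s*b,y+s*a+c*b,z)
    return f
def overlay(im,cam,sc,u0,v0,polys,col):
    for P in polys:
        q=np.array([(w2px(cam,p)-[u0,v0]+0.5)*sc for p in P]).astype(int)
        cv2.polylines(im,[q],False,col,1)
def crop(im,u0,v0,u1,v1,s): return cv2.resize(im[v0:v1,u0:u1],None,fx=s,fy=s,interpolation=cv2.INTER_CUBIC)
E
python3 - <<'E'
from h import *
p=cv2.imread("pics/top0.png"); cv2.imwrite("pics/top0c.png",crop(p,220,95,420,245,4))
p=cv2.imread("pics/scene0.png"); cv2.imwrite("pics/scene0c.png",crop(p,160,160,350,300,4))
E
```

```text
(no output)
```

View pics/top0c.png

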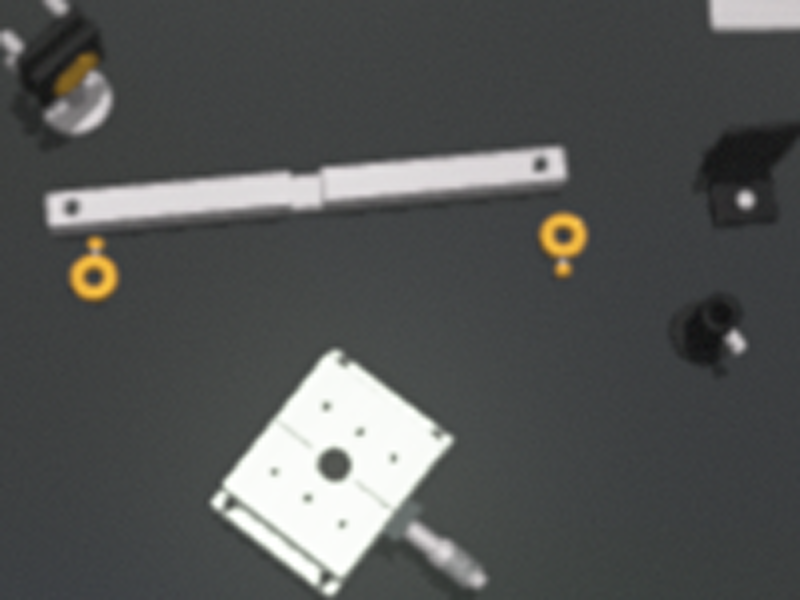

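View pics/scene0c.png

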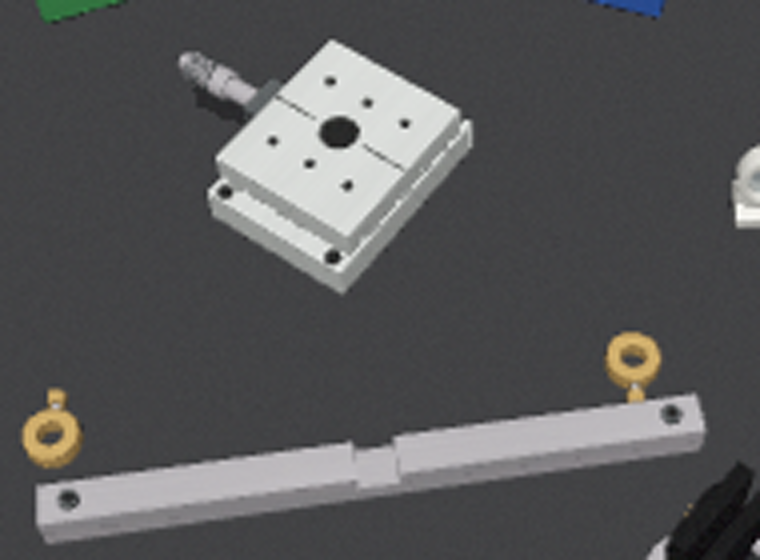

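```bash
cat > fit.py <<'E'
from h import *
from scipy.optimize import minimize
S=8
def boxpts(pose,bx):
    f=stage_pts(*pose); a0,a1,b0,b1,z0,z1=bx
    return [f(a,b,z) for a in (a0,a1) for b in (b0,b1) for z in (z0,z1)]
STAGE=[(-45,45,-60,60,2,25),(-44,44,-50,50,25,46)]
FENCE=[(-10,10,-160,160,0,22)]
def render(cam,pose,boxes,roi):
    u0,v0,u1,v1=roi; m=np.zeros(((v1-v0)*S,(u1-u0)*S),np.uint8)
    for b in boxes:
        q=np.array([(w2px(cam,p)-[u0,v0]+0.5)*S for p in boxpts(pose,b)])
        cv2.fillConvexPoly(m,cv2.convexHull(np.round(q).astype(np.int32)),255)
    return cv2.resize(m,(u1-u0,v1-v0),interpolation=cv2.INTER_AREA)/255.
def fit(items,boxes,p0):
    # items: (cam params, softmask, roi)
    def cost(p):
        return sum(np.abs(render(c,p,boxes,r)-m).sum() for c,m,r in items)
    best=None
    for st in ([8,8,.15],[2,2,.03],[.7,.7,.01]):
        s=np.array(p0); sim=np.vstack([s,s+[st[0],0,0],s+[0,st[1],0],s+[0,0,st[2]]])
        r=minimize(cost,s,method='Nelder-Mead',options=dict(initial_simplex=sim,xatol=.01,fatol=.01,maxiter=300)); p0=r.x
    return p0,r.fun
def mask(im,roi,lo,hi,op=0):
    u0,v0,u1,v1=roi; g=im[v0:v1,u0:u1].astype(float)
    br=g.min(2); m=np.clip((br-lo)/(hi-lo),0,1)
    sat=(g.max(2)-g.min(2))>60; m[sat]=0
    if op:
        k=cv2.getStructuringElement(cv2.MORPH_ELLIPSE,(op,op)); o=cv2.dilate(cv2.morphologyEx((m>.5).astype(np.uint8),cv2.MORPH_OPEN,k),np.ones((3,3)))
        m=m*o
    return m
E
python3 - <<'E'
from fit import *
T=optics.camera_params("top");C=optics.camera_params("scene")
t=cv2.imread("pics/top0.png");s=cv2.imread("pics/scene0.png")
c=px2w(T,220+334/4-.5,95+464/4-.5,46);a=px2w(T,220+278/4,95+422/4,46);b=px2w(T,220+389/4,95+508/4,46)
th=np.arctan2(*(a-b)[:2][::-1]);print(c,th, px2w(C,160+339/4,160+132/4,46))
p0=[c[0],c[1],th]
rt=(262,175,345,250);rs=(205,165,285,240)
n=px2w(T,220+306/4,95+190/4,15);q=[px2w(T,220+x/4,95+y/4,22) for x,y in((45,193),(563,147))]
d=q[0]-q[1];f0=[n[0],n[1],np.arctan2(-d[0],d[1])]
print('f0',f0)
ft=(225,125,370,155);fs=(165,255,340,300)
for nm,box,p,r1,r2,op in(("stage",STAGE,p0,rt,rs,9),("fence",FENCE,f0,ft,fs,0)):
    m1=mask(t,r1,70,170,op);m2=mask(s,r2,70,130 if nm=="fence" else 150,op)
    for it in ([(T,m1,r1)],[(C,m2,r2)],[(T,m1,r1),(C,m2,r2)]):
        print(nm,*[np.round(x,3) for x in fit(it,box,p)])
E
```

```text
[525.06656945 -59.07528962  46.        ] 0.882093504018703 [526.09365911 -58.16276066  46.        ]
f0 [np.float64(702.1381882230058), np.float64(-49.305490447082256), np.float64(0.07413510031126815)]
stage [526.217 -59.041   0.883] 147.562
stage [523.874 -59.017   0.89 ] 279.964
stage [525.209 -59.189   0.885] 445.786
fence [ 7.05732e+02 -4.82050e+01  7.70000e-02] 207.422
fence [ 7.03062e+02 -4.79630e+01  8.00000e-02] 143.481
fence [ 7.03526e+02 -4.80760e+01  7.90000e-02] 508.865
```

```bash
cat >> h.py <<'E'
from scipy.spatial.transform import Rotation as Ro
def tool():
    s=readout.state(); R=Ro.from_euler('xyz',s['ee_rot'],degrees=True).as_matrix()
    return s['time_s'],s['ee_pos'],R,s['gripper_width'],s['force']
def rep():
    t,p,R,w,f=tool(); print('t%.2f'%t,'p',np.round(p,1),'jaw yaw rad %.3f'%np.arctan2(R[1,1],R[0,1]),'point',np.round(R[:,0],3),'w%.1f'%w,'F',np.round(f,1))
E
python3 -c "
from h import *
rep()"
```

```text
t0.10 p [ 163.6 -550.8  227.2] jaw yaw rad -1.282 point [-0.     0.002 -1.   ] w91.2 F [-0.3  0.  -0.2]
```

```bash
python3 -m creep '[{"translation":[1.9,3.5,0],"delta_rot":[0,0,0.12]},{"translation":[1.9,3.5,0],"delta_rot":[0,0,0.12]},{"translation":[1.9,3.5,0],"delta_rot":[0,0,0.12]},{"translation":[1.9,3.5,0],"delta_rot":[0,0,0.12]},{"translation":[1.9,3.5,0],"delta_rot":[0,0,0.12]}]' -1 10
python3 -m creep '[{"translation":[1.9,3.5,0],"delta_rot":[0,0,0]},{"translation":[1.9,3.5,0],"delta_rot":[0,0,0]},{"translation":[1.9,3.5,0],"delta_rot":[0,0,0]},{"translation":[1.9,3.5,0],"delta_rot":[0,0,0]},{"translation":[1.9,3.5,0],"delta_rot":[0,0,0]}]'
python3 -m creep '[{"translation":[1.9,3.5,0],"delta_rot":[0,0,0]},{"translation":[1.9,3.5,0],"delta_rot":[0,0,0]},{"translation":[1.9,3.5,0],"delta_rot":[0,0,0]},{"translation":[1.9,3.5,0],"delta_rot":[0,0,0]},{"translation":[1.9,3.5,0],"delta_rot":[0,0,0]}]'
python3 -m creep '[{"translation":[1.9,3.5,0],"delta_rot":[0,0,0]},{"translation":[1.9,3.5,0],"delta_rot":[0,0,0]},{"translation":[0,0,0],"delta_rot":[0,0,0]}]'
python3 -c "
from h import *
rep()"
```

```text
time_s: 0.52
ee_pos: [259.0, -374.3, 227.5]
ee_rot: [-122.9, 90.0, 108.3]
force: [0.9, 0.1, -0.1]
gripper_width: 60.8
time_s: 0.93
ee_pos: [354.0, -199.3, 227.9]
ee_rot: [2.2, 90.0, -126.9]
force: [0.9, 0.2, -0.1]
gripper_width: 27.2
time_s: 1.35
ee_pos: [449.0, -24.2, 227.8]
ee_rot: [-2.8, 90.0, -131.9]
force: [0.4, -0.4, 0.3]
gripper_width: 0.1
time_s: 1.6
ee_pos: [489.6, 49.2, 227.5]
ee_rot: [-174.8, 89.8, 56.4]
force: [0.3, -0.5, 0.0]
gripper_width: 0.1
t1.60 p [489.6  49.2 227.5] jaw yaw rad -0.676 point [ 0.002  0.003 -1.   ] w0.1 F [ 0.3 -0.5  0. ]
```

```bash
python3 -m creep '[{"translation":[-0.5,-0.6,-4],"delta_rot":[0,0,0]},{"translation":[0,0,-4],"delta_rot":[0,0,0]},{"translation":[0,0,-4],"delta_rot":[0,0,0]},{"translation":[0,0,-4],"delta_rot":[0,0,0]},{"translation":[0,0,-2],"delta_rot":[0,0,0]}]'
python3 -m creep '[{"translation":[0,0,-2],"delta_rot":[0,0,0]},{"translation":[0,0,0],"delta_rot":[0,0,0]}]'
python3 - <<'E'
from h import *
rep()
p,d=optics.grab_frame("scene");cv2.imwrite("pics/s1.png",crop(p[:,:,::-1],180,120,380,270,4))
E
```

```text
time_s: 2.02
ee_pos: [478.3, 37.3, 43.9]
ee_rot: [-46.2, 89.6, -175.3]
force: [-0.8, 0.1, 0.6]
gripper_width: 0.1
time_s: 2.18
ee_pos: [478.3, 37.2, 24.4]
ee_rot: [-46.9, 89.5, -176.0]
force: [0.6, 0.1, 0.6]
gripper_width: 0.4
t2.18 p [478.3  37.2  24.4] jaw yaw rad -0.682 point [-0.009 -0.001 -1.   ] w0.4 F [0.6 0.1 0.6]
```

View pics/s1.png

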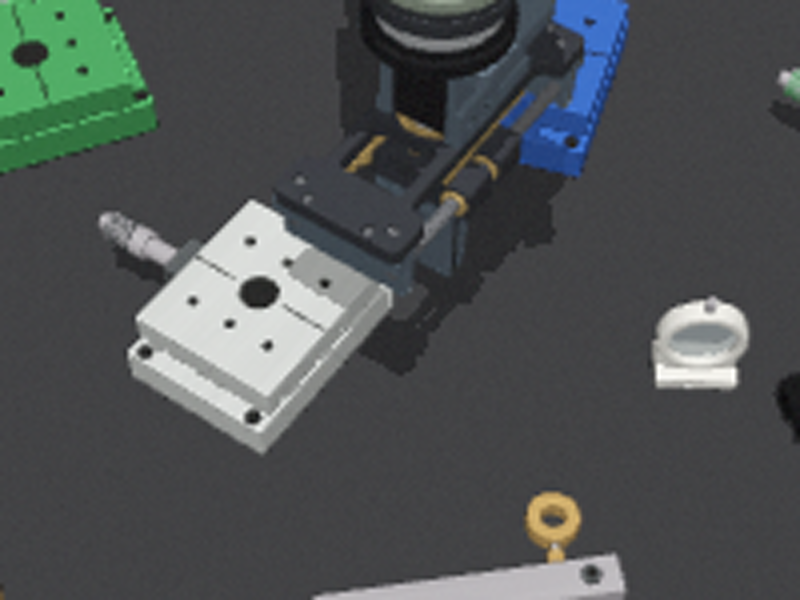

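The gripper sits left of the stage's front_left corner (390,290 in the crop), clear of it. I'll push the left face near that corner.

```bash
python3 -m creep '[{"translation":[0.5,0.6,-0.2],"delta_rot":[0,0.009,0]},{"translation":[0.5,-0.4,0],"delta_rot":[0,0,0]},{"translation":[0.5,-0.4,0],"delta_rot":[0,0,0]},{"translation":[0.4,-0.3,0],"delta_rot":[0,0,0]},{"translation":[0.4,-0.3,0],"delta_rot":[0,0,0]}]'
python3 -m creep '[{"translation":[0.4,-0.3,0],"delta_rot":[0,0,0]},{"translation":[0.4,-0.3,0],"delta_rot":[0,0,0]},{"translation":[0.4,-0.3,0],"delta_rot":[0,0,0]}]'
cat > look.py <<'E'
from fit import *
import sys
n=sys.argv[1]
rep()
C=optics.camera_params("scene");T=optics.camera_params("top")
fx,fy,ft=703.5,-48.1,.079
def clean(m):
    k=cv2.getStructuringElement(cv2.MORPH_ELLIPSE,(7,7));b=(m>.5).astype(np.uint8)
    b=cv2.morphologyEx(b,cv2.MORPH_OPEN,k); nn,l,st,_=cv2.connectedComponentsWithStats(b)
    if nn<2: return m*0
    b=(l==1+np.argmax(st[1:,4])).astype(np.uint8); return m*cv2.dilate(b,np.ones((3,3)))
im=optics.grab_frame("scene")[0][:,:,::-1].copy()
cv2.imwrite(f"pics/{n}r.png",im)
g=list(map(float,sys.argv[2:5]))
roi=[]
def R(c):
    q=w2px(c,(g[0],g[1],25)); return (int(q[0])-55,int(q[1])-55,int(q[0])+55,int(q[1])+50)
r=R(C); m=clean(mask(im,r,70,150)); 
# exclude fence area
fm=render(C,(fx,fy,ft),FENCE,r); fm=cv2.dilate(fm,np.ones((3,3)))
p,c=fit([(C,m*(fm<.1),r)],STAGE,g); p=np.array(p)+[1.3,0,0]
print('stage',np.round(p,3),'cost',round(c,1))
th=p[2]-ft; cf,sf=np.cos(ft),np.sin(ft)
def F(q): d=np.array(q[:2])-[fx,fy]; return np.round([cf*d[0]+sf*d[1],-sf*d[0]+cf*d[1]],1)
f=stage_pts(*p)
print('in fence: ctr',F(f(0,0,0)),'FL',F(f(45,60,0)),'FR',F(f(45,-60,0)),'ang %.3f'%th)
t=tool()[1]; d=t[:2]-p[:2]; c_,s_=np.cos(p[2]),np.sin(p[2]); print('tcp own',np.round([c_*d[0]+s_*d[1],-s_*d[0]+c_*d[1]],1),'u',np.round([c_,s_],3))
u0,v0,u1,v1=r; o=crop(im,u0,v0,u1,v1,5)
q=p-[1.3,0,0]; f=stage_pts(*q)
overlay(o,C,5,u0,v0,[[f(a,b,z) for a,b in((45,60),(45,-60),(-45,-60),(-45,60),(45,60))] for z in (2,25)]+[[f(a,b,46) for a,b in((44,50),(44,-50),(-44,-50),(-44,50),(44,50))]],(0,0,255))
cv2.imwrite(f"pics/{n}.png",o)
E
python3 look.py s2 530 -64 .8
```

```text
time_s: 2.65
ee_pos: [506.0, 29.4, 26.9]
ee_rot: [-51.0, 89.6, 179.9]
force: [-0.3, 0.8, 0.4]
gripper_width: 0.3
time_s: 2.9
ee_pos: [516.0, 21.4, 26.4]
ee_rot: [-60.0, 89.4, 170.8]
force: [-3.1, 5.8, 4.4]
gripper_width: 0.3
t2.90 p [516.   21.4  26.4] jaw yaw rad -0.684 point [-0.011  0.002 -1.   ] w0.3 F [-3.1  5.8  4.4]
stage [531.061 -68.495   0.829] cost 817.3
in fence: ctr [-173.5   -6.7] FL [-181.5   67.8] FR [-99.7 -19.9] ang 0.750
tcp own [56.4 70.5] u [0.675 0.738]
```

View pics/s2.png

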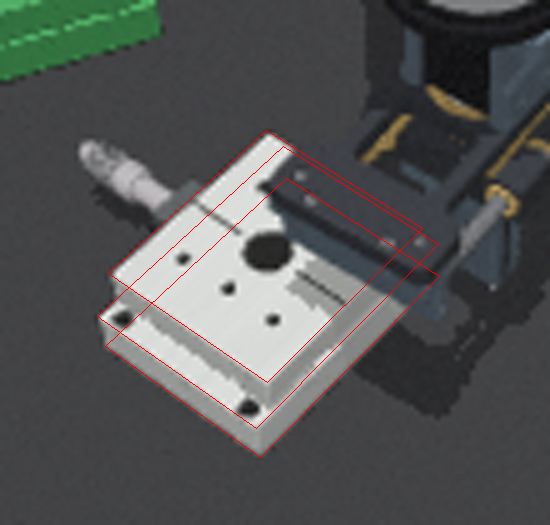

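The overlay fits: the contact is near front_left and the stage has begun turning clockwise. I'll carry on.

```bash
python3 -m creep '[{"translation":[0.4,-0.4,-0.1],"delta_rot":[0,-0.01,0]},{"translation":[0.4,-0.4,-0.1],"delta_rot":[0,0,0]},{"translation":[0.4,-0.4,-0.1],"delta_rot":[0,0,0]},{"translation":[0.4,-0.4,0],"delta_rot":[0,0,0]}]'
python3 look.py s3 540 -74 .7
```

```text
time_s: 3.28
ee_pos: [532.1, 5.4, 23.1]
ee_rot: [-120.2, 89.9, 110.7]
force: [-1.5, 4.5, 2.7]
gripper_width: 0.5
t3.28 p [532.1   5.4  23.1] jaw yaw rad -0.683 point [-0.001  0.001 -1.   ] w0.5 F [-1.5  4.5  2.7]
stage [539.805 -85.047   0.7  ] cost 878.5
in fence: ctr [-166.1  -23.9] FL [-164.4   51.1] FR [-94.6 -46.5] ang 0.621
tcp own [52.7 72.6] u [0.765 0.645]
```

View pics/s3.png

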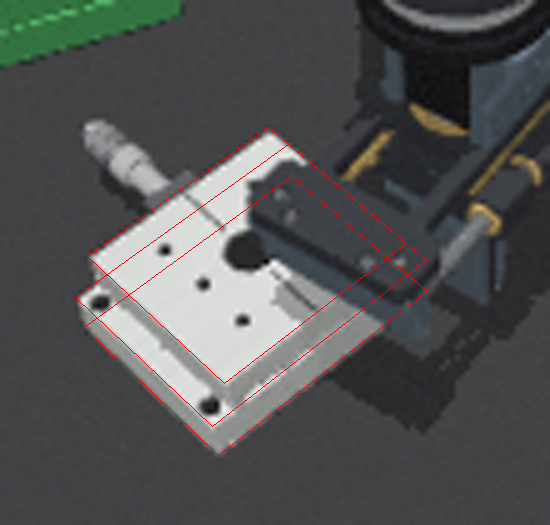

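```bash
python3 -m creep '[{"translation":[-0.5,0.6,0],"delta_rot":[0,0,0]},{"translation":[-0.5,0.6,0],"delta_rot":[0,0,0]},{"translation":[0,0,4],"delta_rot":[0,0,0]},{"translation":[0,0,4],"delta_rot":[0,0,0]},{"translation":[0,0,1],"delta_rot":[0,0,0]}]'
python3 -m creep '[{"translation":[-1,-3.8,0],"delta_rot":[0,0,-0.1]},{"translation":[-1,-3.8,0],"delta_rot":[0,0,-0.09]},{"translation":[-1,-3.8,0],"delta_rot":[0,0,0]},{"translation":[-1.2,-3.8,0],"delta_rot":[0,0,0]},{"translation":[0,0,0],"delta_rot":[0,0,0]}]' 1
python3 -m creep '[{"translation":[0,0,0],"delta_rot":[0,0,0]},{"translation":[0,0,0],"delta_rot":[0,0,0]},{"translation":[0,0,0],"delta_rot":[0,0,0]},{"translation":[0,0,0],"delta_rot":[0,0,0]},{"translation":[0,0,0],"delta_rot":[0,0,0]}]'
python3 look.py s4 540 -85 .7
```

```text
time_s: 3.75
ee_pos: [525.3, 17.3, 118.1]
ee_rot: [127.3, 89.4, -1.7]
force: [0.9, 0.6, -0.1]
gripper_width: 0.2
time_s: 4.17
ee_pos: [478.4, -139.9, 112.9]
ee_rot: [52.9, 89.8, -87.4]
force: [0.1, -0.8, 0.3]
gripper_width: 30.9
time_s: 4.58
ee_pos: [481.1, -134.0, 112.9]
ee_rot: [130.0, 89.9, -9.8]
force: [0.1, 0.2, 0.3]
gripper_width: 64.1
t4.58 p [ 481.1 -134.   112.9] jaw yaw rad -0.870 point [ 0.001 -0.    -1.   ] w64.1 F [0.1 0.2 0.3]
stage [540.486 -86.025   0.689] cost 226.8
in fence: ctr [-165.5  -24.9] FL [-163.   50.] FR [-94.2 -48.3] ang 0.610
tcp own [-76.5   0.6] u [0.772 0.636]
```

View pics/s4.png

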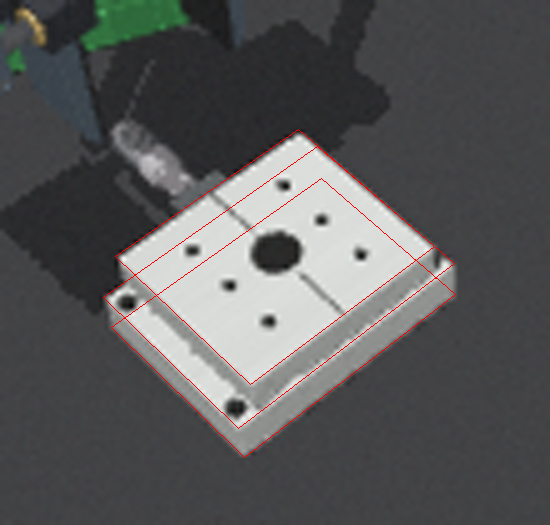

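Clean fit. I'll finish opening the gripper, then descend straddling the micrometer.

```bash
python3 -m creep '[{"translation":[0,0,0],"delta_rot":[0,0,-0.012]},{"translation":[0,0,0],"delta_rot":[0,0,0]},{"translation":[0,0,0],"delta_rot":[0,0,0]},{"translation":[0,0,0],"delta_rot":[0,0,0]},{"translation":[0,0,0],"delta_rot":[0,0,0]}]' 1
python3 -m creep '[{"translation":[0,0,-2],"delta_rot":[0,0,0]},{"translation":[0,0,-2],"delta_rot":[0,0,0]},{"translation":[0,0,-2],"delta_rot":[0,0,0]},{"translation":[0,0,-2],"delta_rot":[0,0,0]},{"translation":[0,0,-1.1],"delta_rot":[0,0,0]}]'
python3 look.py s5 540 -86 .69
python3 - <<'E'
from h import *
p,d=optics.grab_frame("wrist");cv2.imwrite("pics/w5.png",p[:,:,::-1])
E
```

```text
time_s: 5.05
ee_pos: [480.8, -135.2, 113.0]
ee_rot: [126.6, 89.9, -14.1]
force: [0.1, -0.2, -0.1]
gripper_width: 91.3
time_s: 5.47
ee_pos: [479.7, -135.0, 20.1]
ee_rot: [-57.5, 89.9, 161.8]
force: [-0.1, -0.4, -0.5]
gripper_width: 91.5
t5.47 p [ 479.7 -135.    20.1] jaw yaw rad -0.884 point [-0.002  0.001 -1.   ] w91.5 F [-0.1 -0.4 -0.5]
stage [540.51  -85.803   0.688] cost 226.7
in fence: ctr [-165.5  -24.7] FL [-162.9   50.2] FR [-94.2 -48.2] ang 0.609
tcp own [-78.8   1.5] u [0.772 0.635]
```

View pics/s5.png

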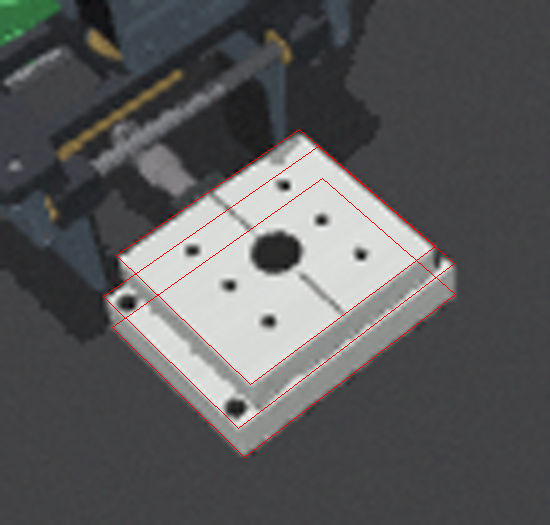

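View pics/w5.png

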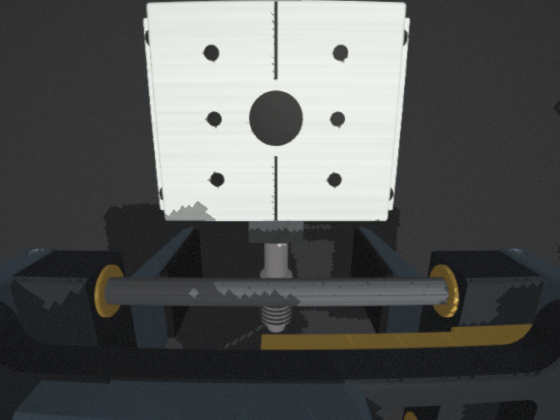

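The wrist view shows the micrometer (275,290) centred between the open fingers and the stage square to them. I'll push forward next.

```bash
python3 -m creep '[{"translation":[0.46,0.38,0],"delta_rot":[0,0,0]},{"translation":[0.46,0.38,0],"delta_rot":[0,0,0]},{"translation":[0.3,0.25,0],"delta_rot":[0,0,0]},{"translation":[0.3,0.25,0],"delta_rot":[0,0,0]},{"translation":[0.3,0.25,0],"delta_rot":[0,0,0]}]'
python3 -m creep '[{"translation":[0.3,0.25,0],"delta_rot":[0,0,0]},{"translation":[0.3,0.25,0],"delta_rot":[0,0,0]}]'
python3 look.py s6 550 -78 .69
```

```text
time_s: 5.98
ee_pos: [498.7, -120.4, 22.9]
ee_rot: [52.0, 89.9, -88.6]
force: [-5.1, -4.3, 3.8]
gripper_width: 91.3
time_s: 6.15
ee_pos: [504.3, -115.4, 22.9]
ee_rot: [34.3, 89.9, -106.3]
force: [-5.4, -3.5, 4.1]
gripper_width: 91.2
t6.15 p [ 504.3 -115.4   22.9] jaw yaw rad -0.883 point [-0.    -0.002 -1.   ] w91.2 F [-5.4 -3.5  4.1]
stage [552.323 -74.394   0.694] cost 246.4
in fence: ctr [-152.8  -14.3] FL [-150.6   60.7] FR [-81.4 -37.3] ang 0.615
tcp own [-62.2  -1. ] u [0.769 0.64 ]
```

View pics/s6.png

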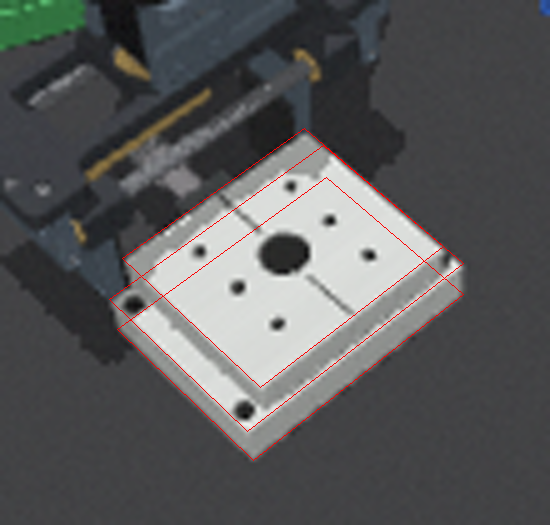

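```bash
cat > arc.py <<'E'
import sys,numpy as np
x,y,th,tx,ty,Rr,d,n=map(float,sys.argv[1:])
rc=np.array([x+np.sin(th)*Rr,y-np.cos(th)*Rr]); p=np.array([tx,ty])
for i in range(int(n)):
    c,s=np.cos(d),np.sin(d); q=rc+np.array([[c,-s],[s,c]])@(p-rc); print(np.round((q-p)/10,2)); p=q
E
python3 arc.py 552.3 -74.4 .694 504.3 -115.4 85 -.05 12
```

```text
[0.13 0.51]
[0.16 0.5 ]
[0.18 0.49]
[0.21 0.48]
[0.23 0.47]
[0.26 0.46]
[0.28 0.45]
[0.3  0.43]
[0.32 0.42]
[0.34 0.4 ]
[0.36 0.38]
[0.38 0.36]
```

```bash
python3 -m creep '[{"translation":[0.13,0.51,0],"delta_rot":[0,0,-0.05]},{"translation":[0.16,0.50,0],"delta_rot":[0,0,-0.05]},{"translation":[0.18,0.49,0],"delta_rot":[0,0,-0.05]},{"translation":[0.21,0.48,0],"delta_rot":[0,0,-0.05]}]'
python3 look.py s7 562 -66 .5
```

```text
time_s: 6.53
ee_pos: [510.6, -95.2, 22.6]
ee_rot: [9.7, 89.9, -142.4]
force: [-5.1, -2.6, 4.1]
gripper_width: 91.3
t6.53 p [510.6 -95.2  22.6] jaw yaw rad -1.085 point [-0.001 -0.001 -1.   ] w91.3 F [-5.1 -2.6  4.1]
stage [ 5.66381e+02 -6.40530e+01  4.84000e-01] cost 234.9
in fence: ctr [-138.    -5.1] FL [-120.2   67.8] FR [-72.9 -42.5] ang 0.405
tcp own [-62.8  -1.3] u [0.885 0.466]
```

View pics/s7.png

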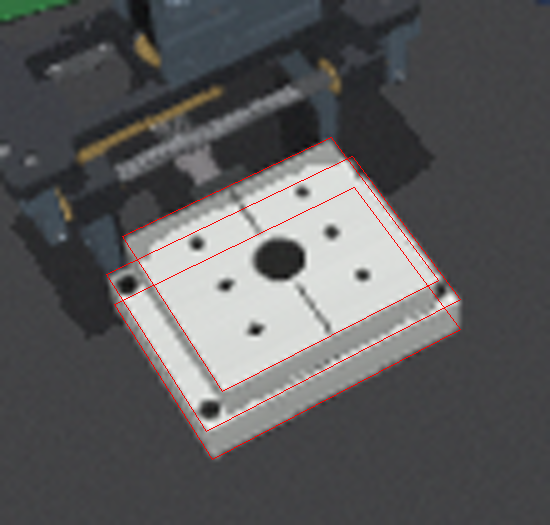

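```bash
python3 -m creep '[{"translation":[0.23,0.46,0],"delta_rot":[0,0,-0.05]},{"translation":[0.26,0.45,0],"delta_rot":[0,0,-0.05]},{"translation":[0.28,0.44,0],"delta_rot":[0,0,-0.05]},{"translation":[0.30,0.42,0],"delta_rot":[0,0,-0.05]}]'
python3 -m creep '[{"translation":[0.32,0.41,0],"delta_rot":[0,0,-0.05]},{"translation":[0.34,0.39,0],"delta_rot":[0,0,-0.05]},{"translation":[0.36,0.37,0],"delta_rot":[0,0,-0.05]},{"translation":[0.38,0.35,0],"delta_rot":[0,0,-0.055]},{"translation":[0.1,0,0],"delta_rot":[0,0,0]}]'
python3 look.py s8 600 -57 .08
```

```text
time_s: 6.92
ee_pos: [520.9, -77.3, 22.4]
ee_rot: [-1.6, 89.8, -165.1]
force: [-4.3, -1.9, 4.0]
gripper_width: 91.0
time_s: 7.33
ee_pos: [536.8, -61.5, 22.3]
ee_rot: [3.1, 89.9, -172.3]
force: [-4.3, 1.7, 3.1]
gripper_width: 91.2
t7.33 p [536.8 -61.5  22.3] jaw yaw rad -1.489 point [-0.001 -0.    -1.   ] w91.2 F [-4.3  1.7  3.1]
stage [ 6.00348e+02 -5.42540e+01  8.40000e-02] cost 231.1
in fence: ctr [-103.3    2. ] FL [-58.6  62.2] FR [-58.  -57.8] ang 0.005
tcp own [-63.8  -2.1] u [0.997 0.083]
```

View pics/s8.png

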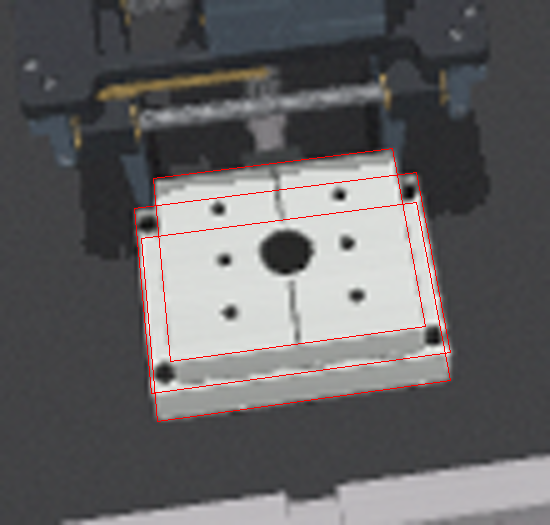

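Nearly parallel to the fence (0.005 rad), 2 mm off laterally and 48 mm to go. I'll push straight.

```bash
python3 -m creep '[{"translation":[0.4,0.03,0],"delta_rot":[0,0,0]},{"translation":[0.4,0.03,0],"delta_rot":[0,0,0]},{"translation":[0.4,0.03,0],"delta_rot":[0,0,0]},{"translation":[0.4,0.03,0],"delta_rot":[0,0,0]},{"translation":[0.4,0.03,0],"delta_rot":[0,0,0]}]'
python3 -m creep '[{"translation":[0.4,0.03,0],"delta_rot":[0,0,0]},{"translation":[0.4,0.03,0],"delta_rot":[0,0,0]},{"translation":[0.4,0.03,0],"delta_rot":[0,0,0]},{"translation":[0.4,0.03,0],"delta_rot":[0,0,0]},{"translation":[0.2,0.02,0],"delta_rot":[0,0,0]}]'
python3 look.py s9 638 -51 .08
```

```text
time_s: 7.8
ee_pos: [556.0, -60.9, 22.0]
ee_rot: [5.7, 89.8, -169.6]
force: [-6.2, -0.9, 4.2]
gripper_width: 91.1
time_s: 8.22
ee_pos: [574.9, -59.6, 22.0]
ee_rot: [27.0, 89.9, -148.2]
force: [-5.0, -0.1, 2.7]
gripper_width: 91.4
t8.22 p [574.9 -59.6  22. ] jaw yaw rad -1.488 point [-0.001 -0.001 -1.   ] w91.4 F [-5.  -0.1  2.7]
stage [ 6.37393e+02 -5.19500e+01  8.20000e-02] cost 285.3
in fence: ctr [-66.2   1.4] FL [-21.4  61.5] FR [-21.  -58.5] ang 0.003
tcp own [-62.4  -2.5] u [0.997 0.082]
```

View pics/s9.png

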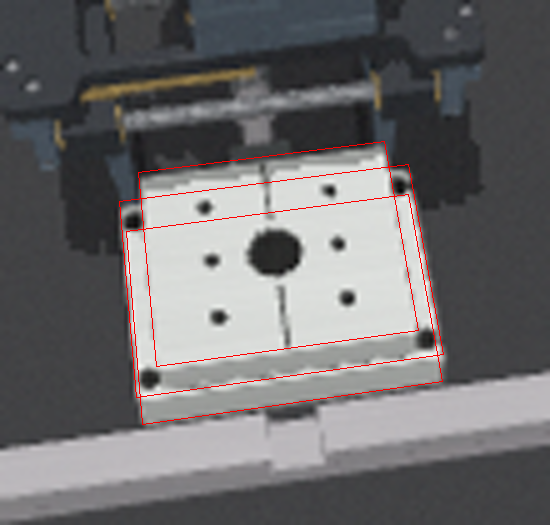

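```bash
python3 -m creep '[{"translation":[0.25,0.02,0],"delta_rot":[0,0,0]},{"translation":[0.25,0.02,0],"delta_rot":[0,0,0]},{"translation":[0.25,0.02,0],"delta_rot":[0,0,0]}]'
python3 -m creep '[{"translation":[0.2,0.02,0],"delta_rot":[0,0,0]},{"translation":[0.1,0.01,0],"delta_rot":[0,0,0]}]'
python3 -m creep '[{"translation":[0.1,0.01,0],"delta_rot":[0,0,0]}]'
python3 look.py s10 648 -51 .08
```

```text
time_s: 8.52
ee_pos: [582.0, -58.9, 21.9]
ee_rot: [23.3, 89.9, -152.0]
force: [-5.5, -0.9, 2.6]
gripper_width: 91.0
time_s: 8.68
ee_pos: [585.7, -58.6, 21.9]
ee_rot: [75.8, 90.0, -99.5]
force: [-5.3, 0.1, 1.5]
gripper_width: 91.4
time_s: 8.77
ee_pos: [585.8, -58.6, 21.9]
ee_rot: [18.4, 89.9, -156.9]
force: [-8.7, -1.0, 5.4]
gripper_width: 91.4
t8.77 p [585.8 -58.6  21.9] jaw yaw rad -1.489 point [-0.002 -0.001 -1.   ] w91.4 F [-8.7 -1.   5.4]
stage [ 6.37484e+02 -5.19420e+01  7.90000e-02] cost 546.6
in fence: ctr [-66.1   1.4] FL [-21.1  61.4] FR [-21.1 -58.6] ang 0.000
tcp own [-52.   -2.5] u [0.997 0.079]
```

The fit is unreliable here because the fence merges with the stage. The force is rising, so I'll seat it in small steps and watch it.

```bash
python3 -m creep '[{"translation":[0.1,0.01,0],"delta_rot":[0,0,0]}]'
python3 -m creep '[{"translation":[0.1,0.01,0],"delta_rot":[0,0,0]}]'
python3 - <<'E'
from h import *
for n,r in(("scene",(200,190,310,300)),("top",(250,120,350,215))):
    p,d=optics.grab_frame(n);cv2.imwrite(f"pics/{n}11.png",crop(p[:,:,::-1],*r,6))
E
```

```text
time_s: 8.9
ee_pos: [585.9, -58.6, 21.9]
ee_rot: [9.3, 89.8, -165.9]
force: [-10.1, -1.9, 6.7]
gripper_width: 91.4
time_s: 8.98
ee_pos: [585.9, -58.6, 22.0]
ee_rot: [5.4, 89.6, -169.8]
force: [-12.7, -2.3, 9.1]
gripper_width: 91.0
```

View pics/scene11.png

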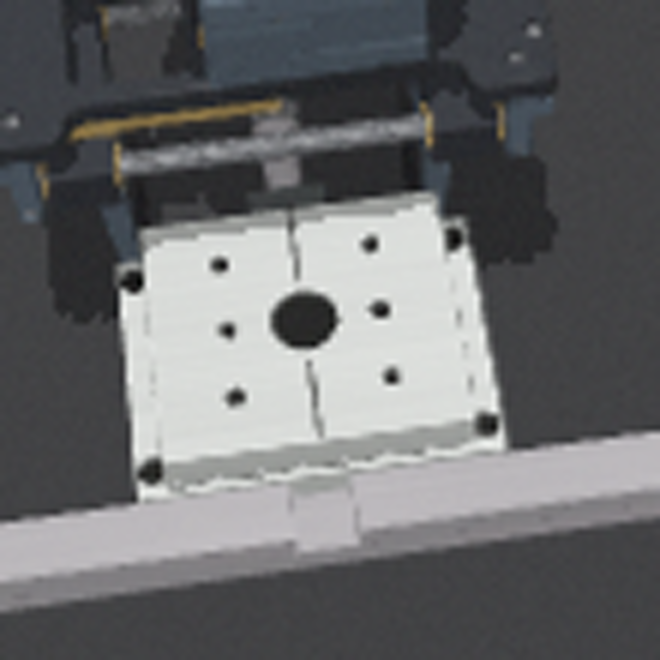

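View pics/top11.png

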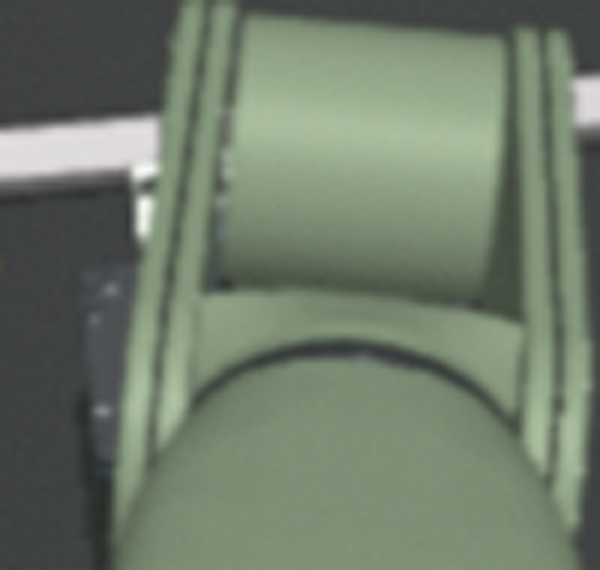

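The tool has stopped at x=585.9 while the force climbs to 12.7 N, so the stage is seated. The front looks flush along the fence with the scribe at the notch. I'll back straight off, lift and check.

```bash
python3 -m creep '[{"translation":[-0.4,-0.03,0],"delta_rot":[0,0,0]},{"translation":[-0.6,-0.05,0],"delta_rot":[0,0,0]},{"translation":[-0.8,-0.06,0],"delta_rot":[0,0,0]},{"translation":[-0.8,-0.06,0],"delta_rot":[0,0,0]},{"translation":[0,0,0],"delta_rot":[0,0,0]}]'
python3 -m creep '[{"translation":[0,0,3],"delta_rot":[0,0,0]},{"translation":[0,0,4],"delta_rot":[0,0,0]},{"translation":[0,0,4],"delta_rot":[0,0,0]},{"translation":[-3,-2.5,1],"delta_rot":[0,0,0]},{"translation":[-3,-2.8,0],"delta_rot":[0,0,0]}]'
python3 -m creep '[{"translation":[-1.5,-3.8,0],"delta_rot":[0,0,0]},{"translation":[-1.5,-3.8,0],"delta_rot":[0,0,0]},{"translation":[-1.5,-3.8,0],"delta_rot":[0,0,0]},{"translation":[-1.5,-3.8,0],"delta_rot":[0,0,0]},{"translation":[-1.5,-3.8,0],"delta_rot":[0,0,0]}]'
python3 -m creep '[{"translation":[-1,-3.8,0],"delta_rot":[0,0,0]},{"translation":[-1,-3.8,0],"delta_rot":[0,0,0]},{"translation":[-1,-3.8,0],"delta_rot":[0,0,0]},{"translation":[-1,-3.8,0],"delta_rot":[0,0,0]},{"translation":[0,0,0],"delta_rot":[0,0,0]}]'
python3 - <<'E'
from h import *
rep()
for n,r in(("scene",(160,180,360,310)),("top",(220,120,390,230))):
    p,d=optics.grab_frame(n);cv2.imwrite(f"pics/{n}12r.png",p[:,:,::-1]);cv2.imwrite(f"pics/{n}12.png",crop(p[:,:,::-1],*r,4))
E
```

```text
time_s: 9.5
ee_pos: [561.2, -60.3, 21.9]
ee_rot: [41.3, 90.0, -134.0]
force: [-0.3, -0.1, 0.3]
gripper_width: 91.0
time_s: 9.92
ee_pos: [506.5, -113.6, 146.1]
ee_rot: [159.3, 89.3, -15.8]
force: [0.6, -0.6, -0.8]
gripper_width: 91.5
time_s: 10.33
ee_pos: [427.3, -305.1, 142.4]
ee_rot: [137.7, 89.8, -37.6]
force: [0.6, 0.5, 0.2]
gripper_width: 91.3
time_s: 10.75
ee_pos: [386.6, -462.3, 142.0]
ee_rot: [104.4, 89.6, -71.2]
force: [0.6, -0.1, -0.4]
gripper_width: 91.3
t10.75 p [ 386.6 -462.3  142. ] jaw yaw rad -1.494 point [ 0.002 -0.007 -1.   ] w91.3 F [ 0.6 -0.1 -0.4]
```

View pics/scene12.png

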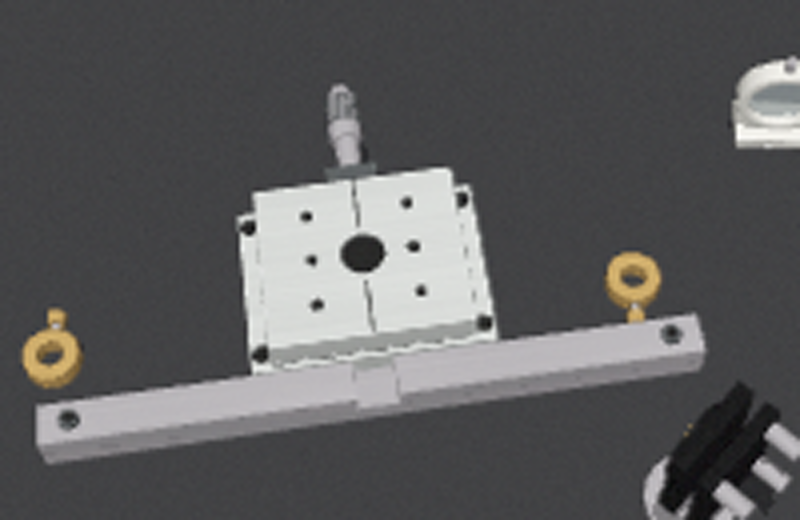

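View pics/top12.png

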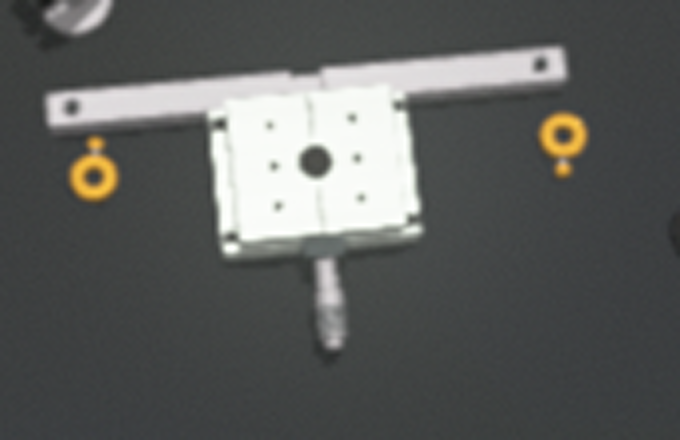

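Flush in both views, with the collars where they were. I'll quantify with the centre hole, a joint fit, and a before/after difference for the bystanders.

```bash
python3 - <<'E'
from fit import *
T=optics.camera_params("top");C=optics.camera_params("scene")
fx,fy,ft=703.5,-48.1,.079;cf,sf=np.cos(ft),np.sin(ft)
F=lambda q:np.round([cf*(q[0]-fx)+sf*(q[1]-fy),-sf*(q[0]-fx)+cf*(q[1]-fy)],1)
print('hole top',F(px2w(T,220+315.5/4-.4,120+161/4-.4,46)),'scene',F(px2w(C,160+362/4-.4,180+253/4-.4,46)))
print('notch top(near z12 edge)',F(px2w(T,220+307/4-.4,120+75/4-.4,12)),'scene',F(px2w(C,160+377/4-.4,180+386/4-.4,12)))
t=cv2.imread("pics/top12r.png");s=cv2.imread("pics/scene12r.png")
def run(cam,im,r,fence0,g):
    m=mask(im,r,70,140,7)
    FR=render(cam,fence0,FENCE,r)
    from scipy.optimize import minimize
    cost=lambda p:np.abs(np.maximum(render(cam,p,STAGE,r),FR)-m).sum()
    x=np.array(g)
    for st in(4,1):
        sim=np.vstack([x,x+[st,0,0],x+[0,st,0],x+[0,0,.02*st]]);o=minimize(cost,x,method='Nelder-Mead',options=dict(initial_simplex=sim));x=o.x
    f=stage_pts(*x);F=lambda q:np.round([cf*(q[0]-fence0[0])+sf*(q[1]-fence0[1]),-sf*(q[0]-fence0[0])+cf*(q[1]-fence0[1])],1)
    print(np.round(x,3),F(f(0,0,0)),'FL',F(f(45,60,0)),'FR',F(f(45,-60,0)),o.fun)
run(T,t,(262,130,335,185),(705.7,-48.2,.077),(650,-52,.079))
run(C,s,(210,205,295,290),(703.06,-48,.08),(648,-52,.079))
a=cv2.imread("pics/scene0.png")
d=cv2.absdiff(a,s).max(2);cv2.imwrite("pics/diff.png",d)
for n,(u,v) in dict(mirror=(341,296),ca=(318,250),cb=(173,268),lens=(355,206),post=(131,240),driver=(390,243),block=(104,288)).items():
    print(n,d[v-22:v+22,u-22:u+22].max(), (d[v-22:v+22,u-22:u+22]>40).sum())
E
```

```text
hole top [-55.1   0.8] scene [-55.1   1.3]
notch top(near z12 edge) [10.3 -2. ] scene [-0.2  0.4]
[ 6.51148e+02 -5.10690e+01  7.30000e-02] [-54.6   1.4] FL [-9.3 61.2] FR [-10.  -58.8] 172.5201680672269
[ 6.49038e+02 -5.08340e+01  8.50000e-02] [-54.1   1.4] FL [-9.4 61.7] FR [ -8.7 -58.3] 348.7725490196078
mirror 16 0
ca 6 0
cb 6 0
lens 11 0
post 16 0
driver 14 0
block 17 0
```

```bash
python3 -c "
from workcell import env,readout
print(env.job_done(), readout.state()['time_s'])"
```

```text
the job is handed in; nothing more can be done
the job is handed in; nothing more can be done
```

The grey stage now sits flush along the fence, with its scribed centre line about 1 mm from the middle of the notch. I handed the job in at about 11 s on the robot's clock.

**How it was moved:** I made one fingertip push on the left face near the front-left corner. After that I used the open gripper on both ends of the back, straddling the micrometer. It turned to within 0.005 rad of facing the fence while still about 48 mm short, then went straight in. The tool stopped against the fence as the force rose to about 13 N in the fence direction. I then backed straight off and moved clear.

**Last checks, in the fence frame:**
- **Centre:** the centre hole measured at about x = −55 mm and y = +0.8 to +1.3 mm in the two cameras.
- **Front corners:** the outline fits put them at x = −8.7 to −10.0 mm, against the face at −10 mm, so within calibration error.
- **Angle:** within about 0.006 rad of parallel.
- **Bystanders:** no visible change in the scene camera between the first and last pictures.

**Checks that failed or disagreed:**
- **Seating fit:** one outline fit was wrong because the stage and fence merged in the picture. I relied on the force and the later views instead.
- **Notch reading:** the top camera's reading of the notch centre was off by about 2 mm, while the scene camera's was within 0.5 mm.

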